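Load a fresh label roll on the unwinder and raise its spindle

TASK

Load the fresh roll of labels on the unwinder: slide it flat along the deck, past the two bottles without shifting them, until it rests against both centring rollers with its core over the lowered spindle. Do not lift or tip the roll, for its layers would telescope. Then turn the lift knob clockwise to the broad mark on its scale, so that the spindle rises into the core, and let go.

Things in the scene. Friction and masses are not known exactly. Their poses are not given: they have to be found in the camera images.
- unwinder: Label-roll unwinder fixed on the worktop: low grey housing with a flat rimless grey deck, 45 mm above the worktop. Origin on the worktop; the deck reaches from -130 to +130 mm in its x (away from the robot) and -240 to +220 mm in its y (to the robot's left); yaw within 0.16 rad. The roll may overhang an edge while its middle stays 25 mm inside.
- spindle_axis (a point): Centre of the 48 mm round hole in the deck, level with the deck top, at unwinder (35, 130, 45) mm; axes as the unwinder's. The spindle rises here. A roll pushed towards +y against both centring rollers stands over it within 1 mm.
- rollers (a point): Midway between the two black centring rollers, on the deck, 44 mm in +y from spindle_axis; axes as the unwinder's. The rollers (18 mm across, 36 mm high, fixed) stand 47 mm either side of it in x. Behind them are a steel bracket (22 mm high, 34 mm further in +y) and a thin guide post (10 mm across, 85 mm high) at (+77, +1) mm.
- spindle_tip (a point): Middle of the flat top of the spindle, an upright steel post 44 mm across with a cone nose (8 mm high, 28 mm across at the top) that self-centres in the 50 mm core. It starts 0 to 6 mm below the deck top, and rises straight up 28 mm for each rad of the knob; at the broad mark it stands 33 mm above the deck.
- label_roll: Fresh roll of blank white labels, flat on the deck near its right (-y) end: 110 mm across, 75 mm high, open 50 mm core right through (paper wall 30 mm), about 0.45 kg. Origin at the centre of its underside, z up. Too wide to grip across; it slides (friction about 0.35) without tipping when closed fingertips are put some 40 mm down into the core and moved sideways.
- knob (a joint): Lift knob angle in rad, range 0 to 2.2, growing clockwise seen from above. It starts between 0 and 0.2 (spindle below the deck); the broad mark is at 1.4. It turns stiffly (0.07 N m) and stays where it is left.
- knob_grip (a point): On the lift knob's axis, at unwinder (-83, 165) mm, 32 mm above the deck: the height to grip. Black round skirt (58 mm across, 8 mm high) with an upright bar grip 56 mm long, 14 mm thick, top 42 mm above the deck. The bar lies along this point's x, its white pointer line at the -x end; the point turns with the knob. At knob 0 the pointer points to unwinder -x.
- dial_mark (a point): The broad black mark on the knob's white scale, 36 mm from the knob's axis, on the deck: the pointer must stand at it. The thin marks are 0.2 rad apart, and the other long, thin mark is the knob's 0.
- bottle_a: White bottle, 43 mm across, 98 mm high, 28 g, standing loose on the deck between the roll and the spindle. Origin at the centre of its underside.
- bottle_b: The other white bottle, of the same size, standing loose 52 to 64 mm further towards the spindle. Origin at the centre of its underside.

How it is judged:
By the outcome, as a careful person would: the job done as asked, in the order asked, and still so for the second after the job is handed in, with the robot touching nothing.
It also fails if it takes over 51 s, if anything falls off the work surface, if the arm or the gripper's body presses on something with over 40 N, if the wrist force passes 120 N, or if a joint passes its speed limit or range.

ROBOT

A 6-joint arm with a two-finger parallel gripper is mounted at the origin on a cart in front of the work surface, level with it; the furniture and walls round the work are solid. World frame = base frame: x ahead of the robot, y to its left, z up, the work surface at z = 0. Lengths are in mm, angles in degrees, forces in N, time in s.
With the tool pointing down it reaches from about 350 to 850 mm from the base axis. Payload 8.1 kg.
Tool frame: the origin (TCP) lies at the very end of the fingers, on their centre line; the grasp point (between the pads) lies 19 mm behind it; z points along the fingers, y is the direction in which the jaws open and shut (so a half turn about z gives the same grasp; the last joint's range is limited). The gripper opens to 85 mm and grips with 20 to 120 N. Pads are 22 mm wide; open, the fingers measure 114 mm over their backs; the gripper's body (76 mm by 85 mm) begins 54 mm behind the grasp point. The pads swing forward as they close: fully open they stand 13 mm farther back than shut.
Start: joints at [64.779, 7.471, 85.268, -0, 87.261, -4.893], TCP at [208.421, 562.642, 231.292] pointing down, gripper open.
Joint ranges: [-169.43, 169.43], [-51.17, 129.36], [1.28, 143.12], [-76.62, 256.62], [0, 156.53], [-152.29, 152.29]. Speed limits (degrees/s): [136.94, 136.94, 159.86, 180, 180, 180].

INTERFACE

Orientations are given as [roll, pitch, yaw] about the fixed x, y, z axes, in that order (R = Rz(yaw) Ry(pitch) Rx(roll)).
In Python, from bench import sensors, viewer, job gives the robot as it stands.
- The arm moves only by the shell command python3 -m pendant 'ROWS' [FORCE]. ROWS is JSON, one flat list of numbers, 5 for each row, row after row: the shift along the world's x, y, z in mm, then the turn about the world's z in rad, then the finger opening in mm, from 0 to 85.4. In form: [x, y, z, twist, hand, x, y, z, twist, hand, ...]. A call has 1 to 12 rows; each row shifts and turns the pose as measured when the row begins; what a row does not reach is not made up. A row lasts 1/12 s, in which the tool goes at most 41.7 mm and 7.16 degrees, less where a joint would pass 70% of its speed; a pose out of reach is approached as far as the arm can. A call with a gripper value outside its range is refused whole. The fingers move at their own pace and stop on an object; FORCE is the grip in N (left out, the last holds). Time passes only in rows, so rows that do not move let the fingers close. It gives the time, the measured TCP pose, the force and the opening at its end, in the units of the state.
- sensors.sense(): the state, without advancing time (a new reading comes with each control period).
- viewer.snapshot(name): name is "scene" or "top" or "wrist"; returns a dict with "frame" (384x512x3 uint8, blue, green, red), "z_map" (384x512 float32, mm along the optical axis (not along the pixel's ray), 0 where there is no reading), "fx", "fy", "cx", "cy" (pixels), "view" (4x4, takes a point from world to camera coordinates). Camera axes: x right, y down, z forward; pixel columns grow to the right and rows downward; lengths in mm; the calibration is good to about 2 mm. A picture is of the moment at which its call begins.
- job.hand_in(): hands the job in, once; it reports no verdict.
The state is a dict: "time": time; "joint_pos": joint angles; "qd": joint speeds; "joint_efforts": joint torques, N m; "tool_pos": TCP position; "tcp_rot": TCP orientation; "ft_force": force on the tool from outside, world axes, zero at the start; "wrist_torque": the same for the moment, N m; "finger_gap": finger opening in mm.
Only numpy, scipy, OpenCV 4.12 (cv2) and the standard library are available. Lean on these libraries where they do the work, as an engineer would, in place of code of your own. Each camera call takes 0.05 s, during which the arm holds its last target.

## Working session

There is one attempt and no reset: what is moved stays moved. The work goes in short steps, Python scripts to look and compute and a shell command to move; the robot and the scene stay as the last step left them, time stands still between calls to the robot, and variables do not carry over. Pictures are saved under pics/ and viewed, and the job is handed in when it is done.

```bash
mkdir -p pics; ls
python3 - <<'E'
from bench import sensors, viewer
import cv2,numpy as np,pickle
print(sensors.sense())
for n in ["scene","top","wrist"]:
    s=viewer.snapshot(n); cv2.imwrite(f"pics/{n}0.png",s["frame"]); pickle.dump(s,open(f"/tmp/{n}0.pkl","wb"))
    print(n,s["fx"],s["cx"],s["cy"],np.round(s["view"],3).tolist())
E
```

```text
pics
{'time': 0.0, 'joint_pos': array([ 6.47805070e+01,  7.51368107e+00,  8.53290371e+01,  2.04720318e-04,
        8.72612159e+01, -4.89250049e+00]), 'qd': array([-0.06324018, -0.0318934 , -0.0556452 , -0.00152745, -0.01565916,
       -0.04179588]), 'joint_efforts': array([-3.34514072e-03, -5.69383335e+01, -5.00571477e+01, -4.63594879e-04,
        1.43153826e-02,  1.65097696e-07]), 'tool_pos': array([208.16679586, 562.15286018, 230.26162421]), 'tcp_rot': array([-1.79896462e+02, -9.06789903e-03,  1.59672989e+02]), 'ft_force': array([-0.46727193,  0.43159031,  0.22501411]), 'wrist_torque': array([ 0.04895958,  0.0104145 , -0.02194006]), 'finger_gap': 85.32741987513542}
scene 469.5143474675543 259.0026367903683 184.01206532845208 [[0.672, -0.741, 0.003, -450.839], [-0.397, -0.364, -0.842, 196.622], [0.625, 0.565, -0.539, 787.672], [0.0, 0.0, 0.0, 1.0]]
top 397.2769550194506 254.2631072336042 189.97971042331113 [[0.006, -0.999, -0.035, -121.523], [-0.993, -0.002, -0.117, 511.242], [0.117, 0.035, -0.993, 855.797], [0.0, 0.0, 0.0, 1.0]]
wrist 333.7878036389768 256.68190290884695 195.92470314383002 [[0.347, 0.938, -0.002, -598.393], [0.906, -0.335, 0.26, -33.317], [0.243, -0.091, -0.966, 378.419], [0.0, 0.0, 0.0, 1.0]]
```

View pics/top0.png

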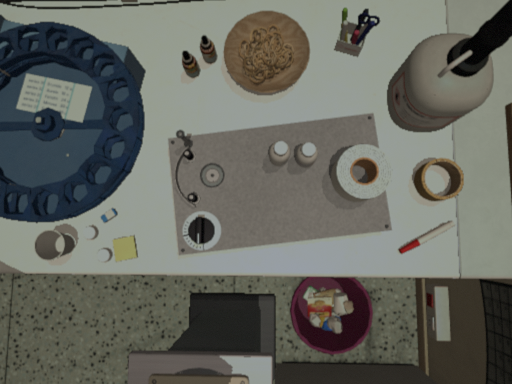

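View pics/scene0.png

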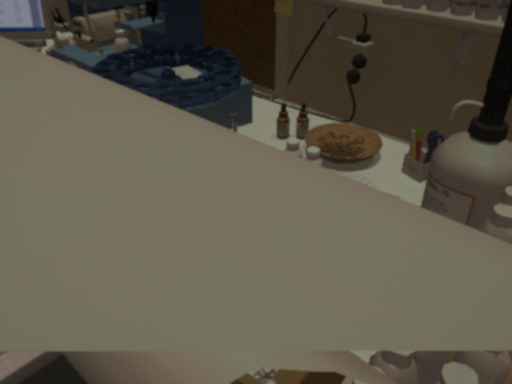

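View pics/wrist0.png

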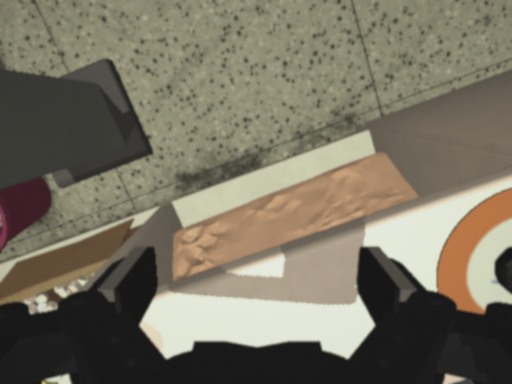

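The top view shows the deck: roll at about (362,171), bottles at (279,151) and (306,153), spindle hole at (212,175), and knob at (201,231). The arm blocks the scene view. Next I'll enlarge the top view.

```bash
cat > h.py <<'E'
import numpy as np,pickle
def load(n): return pickle.load(open(f"/tmp/{n}.pkl","rb"))
def cast(s,u,v,z):
    V=np.array(s["view"]);R=V[:3,:3];t=V[:3,3];c=-R.T@t
    d=R.T@np.array([(u-s["cx"])/s["fx"],(v-s["cy"])/s["fy"],1]); return c+d*(z-c[2])/d[2]
def proj(s,p):
    q=np.array(s["view"])@np.r_[p,1]; return q[0]/q[2]*s["fx"]+s["cx"],q[1]/q[2]*s["fy"]+s["cy"]
def pt(s,u,v):
    z=s["z_map"][int(round(v)),int(round(u))]
    q=np.array([(u-s["cx"])/s["fx"]*z,(v-s["cy"])/s["fy"]*z,z]);V=np.array(s["view"]); return V[:3,:3].T@(q-V[:3,3])
E
python3 - <<'E'
from h import *; import cv2
s=load("top0")
f=s["frame"][105:265,155:400]
cv2.imwrite("pics/topc.png",cv2.convertScaleAbs(cv2.resize(f,None,fx=3.2,fy=3.2,interpolation=cv2.INTER_CUBIC),alpha=1.4))
for n,u,v in [("deck",250,220),("roll",350,155),("botA",306,147),("botB",280,146),("hole",212,175),("knob",201,231),("skirt",190,232),("post",183,133)]:
    print(n,pt(s,u,v).round(1))
for u,v in [(170,139),(372,115),(390,230),(180,253)]: print(cast(s,u,v,45).round(1))
E
```

```text
deck [ 444.3 -111.2   45.6]
roll [ 571.3 -313.   121.3]
botA [ 583.1 -223.9  141.6]
botB [ 585.3 -173.2  141. ]
hole [543.  -26.4  42.8]
knob [419.5 -11.9  85.3]
skirt [417.7  17.3  52.5]
post [615.2  21.5 128.8]
[623.9  68.9  45. ]
[ 677.  -378.9   45. ]
[ 424.5 -409.8   45. ]
[372.7  39.3  45. ]
```

View pics/topc.png

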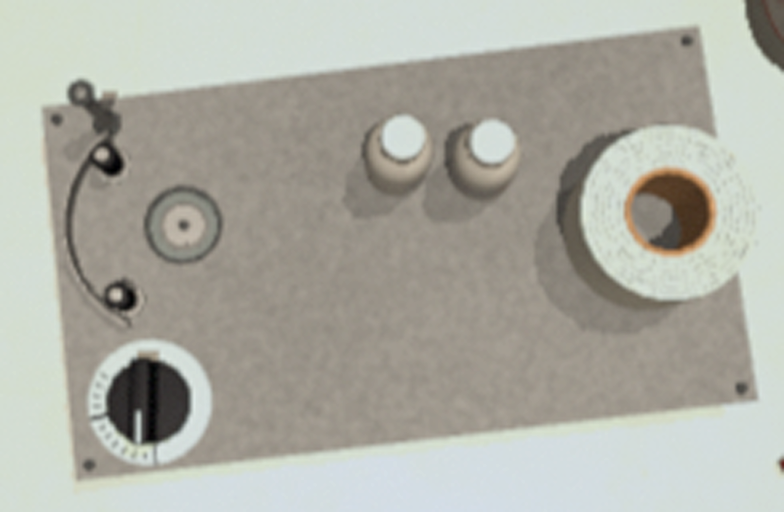

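Run:
```python
from h import *; import cv2
s=load("top0"); f=s["frame"]; hsv=cv2.cvtColor(f,cv2.COLOR_BGR2HSV)
# corners
import itertools
dst=[]
pc=np.array([cast(s,u,v,45)[:2] for u,v in [(155+43/3.2,105+106/3.2),(155+697/3.2,105+27/3.2),(155+757/3.2,105+400/3.2),(155+78/3.2,105+480/3.2)]])
m=np.array([[130,220],[130,-240],[-130,-240],[-130,220]],float)
A=cv2.estimateAffinePartial2D(m,pc)[0]; print(A, np.hypot(A[0,0],A[1,0]))
H=m-m.mean(0);P=pc-pc.mean(0);yaw=np.arctan2((H[:,0]*P[:,1]-H[:,1]*P[:,0]).sum(),(H*P).sum())
R=np.array([[np.cos(yaw),-np.sin(yaw)],[np.sin(yaw),np.cos(yaw)]]);t=pc.mean(0)-R@m.mean(0)
print("yaw",yaw,"t",t,"res",(m@R.T+t-pc).round(1).tolist())
W=lambda x,y:R@np.array([x,y])+t
print("spindle",W(35,130),"knob",W(-83,165))
c=lambda u,v,z:cast(s,155+u/3.2,105+v/3.2,z)[:2]
print("hole seen",c(184,225,45),"knob scale centre",c(150,402,45))
# orange/brown core ring top, roll height map
V=np.array(s["view"]);vv,uu=np.mgrid[0:384,0:512];z=s["z_map"]
q=np.stack([(uu-s["cx"])/s["fx"]*z,(vv-s["cy"])/s["fy"]*z,z],-1); w=(q-V[:3,3])@V[:3,:3]
roi=(uu>160)&(uu<400)&(vv>105)&(vv<265)&(z>0)
mk=roi&(abs(w[...,2]-120)<4)&(uu>325)
k=w[mk][:,:2]; (cx,cy),r=cv2.minEnclosingCircle(k.astype(np.float32)); print("roll",cx,cy,r)
print("roll circ img",c(668,212,120),"core",c(671,212,120))
for n,u0,u1 in [("near roll",292,322),("far",262,292)]:
    mk=roi&(w[...,2]>138)&(w[...,2]<150)&(uu>u0)&(uu<u1)&(vv<170)
    k=w[mk]; print(n,mk.sum(),k.mean(0),cv2.minEnclosingCircle(k[:,:2].astype(np.float32)))
print("deck h",np.median(w[205:225,230:300,2]))
mk=roi&(w[...,2]>80)&(w[...,2]<95)&(vv>200)&(uu<230);k=w[mk][:,:2];print("bar",k.mean(0),cv2.minAreaRect(k.astype(np.float32)))
Ri=R.T
for n,p in [("roll",(cx,cy))]: print(n,Ri@(np.array(p)-t))
# pointer zoom
cv2.imwrite("pics/knobc.png",cv2.convertScaleAbs(cv2.resize(f[205:258,175:230],None,fx=10,fy=10,interpolation=cv2.INTER_CUBIC),alpha=1.4))
```

```text
[[ 9.86162860e-01 -1.21203474e-01  5.23617677e+02]
 [ 1.21203474e-01  9.86162860e-01 -1.60348616e+02]] 0.9935831464849432
yaw 0.12229087384293288 t [ 523.60984091 -160.28492551] res [[-0.1, 1.4], [1.4, -1.8], [-0.7, -1.3], [-0.6, 1.7]]
spindle [542.49023563 -26.98627325] knob [421.10196479  -6.64204304]
hole seen [542.00957515 -27.85839852] knob scale centre [420.89151857  -7.01902759]
roll 540.754638671875 -340.76751708984375 55.10786819458008
roll circ img [ 538.78863882 -339.57788398] core [ 538.78965387 -341.41972248]
near roll 152 [ 579.7795888  -228.8256702   142.19730916] ((580.1458129882812, -228.8101043701172), 13.458409309387207)
far 149 [ 582.91645163 -174.43044992  142.48248019] ((583.0935668945312, -174.81932067871094), 13.848660469055176)
deck h 44.35128319070253
bar [422.52956763  -7.01336049] ((422.7578430175781, -6.287248611450195), (55.664459228515625, 14.405025482177734), 0.5471929311752319)
roll [  -4.99964511 -181.22613913]
```

View pics/knobc.png

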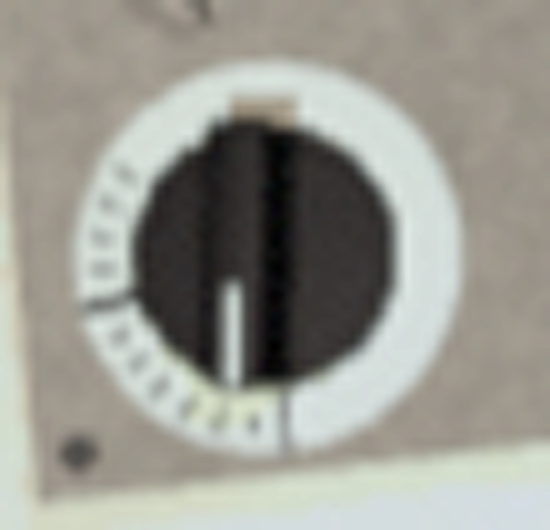

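The knob is turned to about 0.11 rad: the bar's yaw is 0.01 against 0.122 for the deck. The pointer's white line is at about (232,330) in the zoom and the broad mark at (105,303). Before moving, I'll check obstacle heights along the route.

Run:
```python
from h import *; import cv2
s=load("top0");V=np.array(s["view"]);vv,uu=np.mgrid[0:384,0:512];z=s["z_map"]
q=np.stack([(uu-s["cx"])/s["fx"]*z,(vv-s["cy"])/s["fy"]*z,z],-1); w=((q-V[:3,3])@V[:3,:3])[z>0]
for y in range(550,-700,-100):
    print(y,[int(w[(abs(w[:,0]-x)<50)&(abs(w[:,1]-y)<50),2].max(initial=-999)) for x in range(200,900,100)])
```

```text
550 [-865, -999, -999, -999, -999, -999, -999]
450 [-868, 3, 4, 1, -999, 136, 147]
350 [-868, 4, 192, 191, 173, 191, 193]
250 [-867, 3, 193, 194, 183, 194, 194]
150 [3, 3, 15, 194, 196, 194, 194]
50 [2, 4, 85, 88, 191, 188, 103]
-50 [2, 3, 90, 83, 50, 44, 103]
-150 [0, 3, 50, 49, 146, 48, 48]
-250 [-572, 5, 48, 123, 145, 49, 45]
-350 [-616, 3, 49, 125, 123, 48, 124]
-450 [-565, 3, 47, 51, 167, 388, 240]
-550 [-573, 3, 18, 181, 193, 348, 236]
-650 [-864, 4, 4, 5, 4, 5, 3]
```

```bash
python3 -m pendant '[14,-38,3,0.015,0, 14,-38,3,0.015,0, 14,-38,3,0.015,0, 14,-38,3,0.015,0, 14,-38,3,0.015,0, 14,-38,3,0.015,0, 14,-38,3,0.015,0, 14,-38,3,0.015,0, 14,-38,3,0.015,0, 14,-38,3,0.015,0, 14,-38,3,0.015,0, 14,-38,3,0.015,0]' 40
```

```text
time: 1.15
tool_pos: [370.5, 94.8, 258.0]
tcp_rot: [-179.3, -0.2, 171.2]
ft_force: [1.8, 1.4, -1.2]
finger_gap: 0.1
```

```bash
python3 -m pendant '[14,-38,0,0.015,0, 14,-38,0,0.015,0, 14,-38,0,0.015,0, 14,-38,0,0.015,0, 14,-38,0,0.015,0, 14,-38,0,0.015,0, 14,-38,0,0.015,0, 14,-38,0,0.015,0, 14,-38,0,0.015,0, 14,-38,0,0.015,0, 14,-35,0,0.015,0, 14,-10,0,0.015,0]'
python3 - <<'E'
from bench import viewer,sensors
import cv2,pickle
for n in ["wrist","scene"]:
    s=viewer.snapshot(n); cv2.imwrite(f"pics/{n}1.png",s["frame"]); pickle.dump(s,open(f"/tmp/{n}1.pkl","wb"))
print(sensors.sense()["tool_pos"])
E
```

```text
time: 2.15
tool_pos: [535.9, -351.0, 255.9]
tcp_rot: [-179.3, -0.0, -178.3]
ft_force: [1.0, 0.1, 0.5]
finger_gap: -0.0
[ 536.89844187 -348.36711394  255.03086926]
```

View pics/wrist1.png

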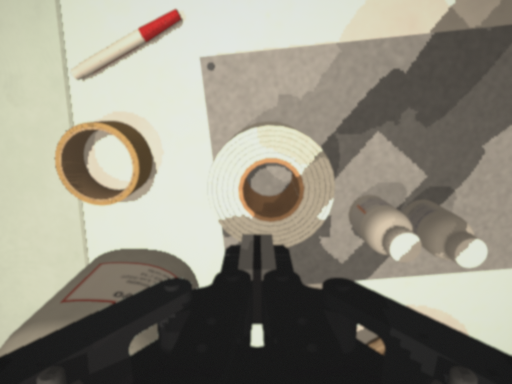

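View pics/scene1.png

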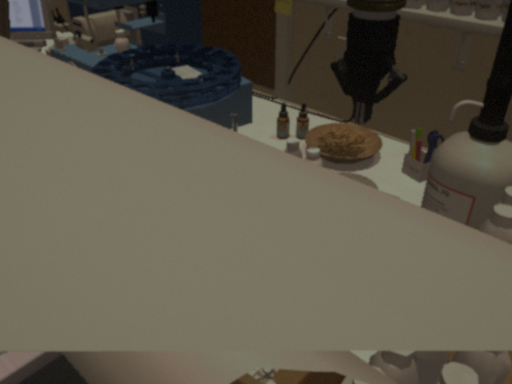

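The wrist view shows the core at about (272,189), the roll at about (270,186), and both bottles at lower right. I'll take a second measurement from this view.

Run:
```python
from h import *; import cv2
s=load("wrist1");f=s["frame"];V=np.array(s["view"]);vv,uu=np.mgrid[0:384,0:512];z=s["z_map"]
q=np.stack([(uu-s["cx"])/s["fx"]*z,(vv-s["cy"])/s["fy"]*z,z],-1); w=((q-V[:3,3])@V[:3,:3])
mk=(z>0)&(abs(w[...,2]-120)<5)&(uu>200)&(uu<345)&(vv>115)&(vv<240)
print(mk.sum(),cv2.minEnclosingCircle(w[mk][:,:2].astype(np.float32)))
hsv=cv2.cvtColor(f,cv2.COLOR_BGR2HSV)
o=((hsv[...,0]>5)&(hsv[...,0]<20)&(hsv[...,1]>110)&(uu>230)&(uu<310)&(vv>150)&(vv<225)).astype(np.uint8)
c=max(cv2.findContours(o,cv2.RETR_EXTERNAL,cv2.CHAIN_APPROX_NONE)[0],key=cv2.contourArea)
e=cv2.fitEllipse(c);print(e,cast(s,*e[0],120))
for n,u,v in [("cap",402,246),("cap2",470,251)]: print(n,cast(s,u,v,143), pt(s,u,v))
```

```text
9414 ((538.37841796875, -340.9312744140625), 55.02720260620117)
((270.78668212890625, 189.37103271484375), (60.79144287109375, 62.61405563354492), 82.12239837646484) [ 538.21097928 -340.81210706  120.        ]
cap [ 577.01771707 -232.00113447  143.        ] [ 577.26893367 -231.72094161  142.40185615]
cap2 [ 579.53933613 -175.68696135  143.        ] [ 579.40709511 -175.89880642  143.30764222]
```

```bash
python3 -m pendant '[2,7,-20,0,0, 0,0,-35,0,0, 0,0,-35,0,0, 0,0,-20,0,0, 0,0,-10,0,0, 0,0,0,0,0]'
```

```text
time: 2.75
tool_pos: [538.1, -338.4, 131.9]
tcp_rot: [-179.5, 0.0, -178.3]
ft_force: [0.3, -0.3, -0.4]
finger_gap: -0.2
```

```bash
python3 -m pendant '[1,-2,-14,0,0, 0,0,-14,0,0, 0,0,-14,0,0, 0,0,-9,0,0, 0,0,0,0,0]'
python3 - <<'E'
from bench import viewer
import cv2
s=viewer.snapshot("top"); cv2.imwrite("pics/top2.png",cv2.resize(s["frame"][60:265,155:420],None,fx=2.8,fy=2.8))
E
```

```text
time: 3.17
tool_pos: [541.5, -341.1, 82.0]
tcp_rot: [-179.2, 0.3, -178.3]
ft_force: [-0.6, -0.2, -0.1]
finger_gap: 0.2
```

View pics/top2.png

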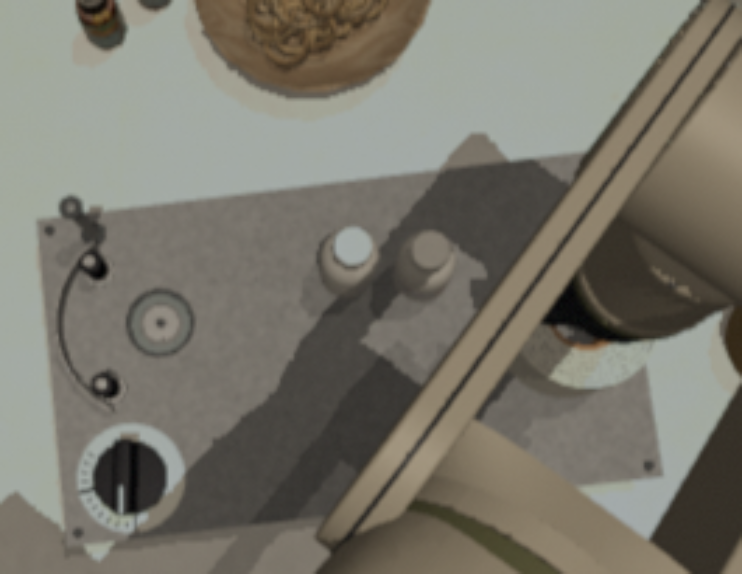

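The fingers are inside the core and touching nothing. First slide is towards unwinder -x.

```bash
python3 -m pendant '[-5,-1,0,0,0, -6,-1,0,0,0, -7,-1,0,0,0, -7,-1,0,0,0, -7,-1,0,0,0, -7,-1,0,0,0, -7,-1,0,0,0, -6,-1,0,0,0, -4,0,0,0,0]'
python3 - <<'E'
from bench import viewer
import cv2
s=viewer.snapshot("wrist"); cv2.imwrite("pics/w3.png",s["frame"])
s=viewer.snapshot("top"); cv2.imwrite("pics/t3.png",s["frame"])
E
```

```text
time: 3.97
tool_pos: [483.0, -352.1, 88.4]
tcp_rot: [-178.9, 0.8, -178.3]
ft_force: [1.6, -0.8, 0.4]
finger_gap: -0.1
```

View pics/w3.png

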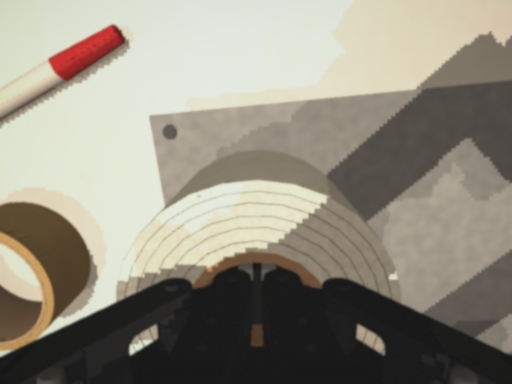

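View pics/t3.png

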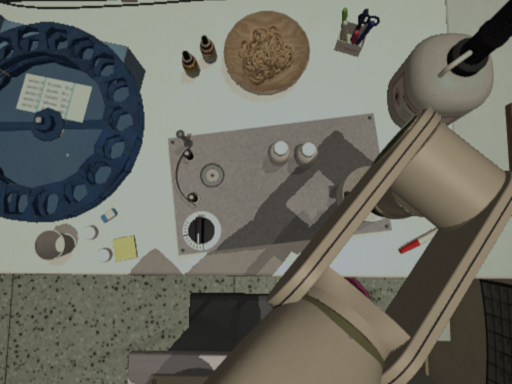

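```bash
cat >> h.py <<'E'
def roll(tag=None):
    from bench import viewer,sensors
    import cv2
    s=viewer.snapshot("wrist");V=np.array(s["view"]);vv,uu=np.mgrid[0:384,0:512];z=s["z_map"]
    q=np.stack([(uu-s["cx"])/s["fx"]*z,(vv-s["cy"])/s["fy"]*z,z],-1); w=((q-V[:3,3])@V[:3,:3])
    T=sensors.sense()["tool_pos"]
    g=cv2.cvtColor(s["frame"],cv2.COLOR_BGR2GRAY)
    mk=(z>0)&(abs(w[...,2]-120)<4)&(np.hypot(w[...,0]-T[0],w[...,1]-T[1])<85)&(g>60)
    k=w[mk][:,:2]
    # outer edge points: by far-side radius; circle fit r=55
    from scipy.optimize import least_squares
    hull=cv2.convexHull(k.astype(np.float32))[:,0]
    r=least_squares(lambda c:np.hypot(*(hull-c).T)-55,[T[0],T[1]],loss="soft_l1",f_scale=1).x
    yaw=.1223;R=np.array([[np.cos(yaw),-np.sin(yaw)],[np.sin(yaw),np.cos(yaw)]])
    u=lambda p:(R.T@(np.array(p)-[523.2,-160.6])).round(1)
    print("roll world",r.round(1),"unw",u(r),"tcp unw",u(T[:2]),"tcp",T.round(1),"topz",np.median(w[mk][:,2]).round(1))
    if tag: cv2.imwrite(f"pics/{tag}.png",s["frame"])
    return r
E
python3 -c "
from h import *; roll()"
```

```text
roll world [ 494.1 -351.7] unw [ -52.2 -186.1] tcp unw [ -62.7 -185.1] tcp [ 483.5 -351.9   88.3] topz 120.2
```

```bash
python3 -m pendant '[5,2,-4,0,0, 5,2,-4,0,0, -1,4,-1,0,0, -1,6,-0.5,0,0, -1,8,-0.5,0,0, -1,8,-0.5,0,0, -1,8,-0.5,0,0, -1,8,-0.5,0,0, -1,8,-0.5,0,0, -1,8,-0.5,0,0, -1,8,-0.5,0,0, -1,8,-0.5,0,0]'; python3 -c "
from h import *; roll()"
```

```text
time: 5.12
tool_pos: [489.4, -272.5, 79.9]
tcp_rot: [-178.2, 1.4, -178.2]
ft_force: [1.7, -4.3, 5.4]
finger_gap: -0.0
roll world [ 488.  -277.4] unw [ -49.2 -111.6] tcp unw [ -47.1 -105.4] tcp [ 489.3 -271.    79.8] topz 120.3
```

```bash
python3 -m pendant '[-1,7,0,0,0, -1,8,0,0,0, -1,8,-0.3,0,0, -1,8,-0.3,0,0, -1,8,-0.3,0,0, -1,8,-0.3,0,0, -1,8,-0.3,0,0, -1,8,-0.3,0,0, -1,8,-0.3,0,0, -1,8,-0.3,0,0, -1,8,-0.3,0,0, -1,8,-0.3,0,0]'; python3 -c "
from h import *; roll('w5')"
```

```text
time: 6.17
tool_pos: [477.5, -166.9, 80.3]
tcp_rot: [-177.9, 1.7, -178.1]
ft_force: [1.0, -4.2, 5.9]
finger_gap: -0.2
roll world [ 475.8 -172.1] unw [-48.5  -5.6] tcp unw [-46.1   0.8] tcp [ 477.4 -165.4   80.2] topz 120.3
```

View pics/w5.png

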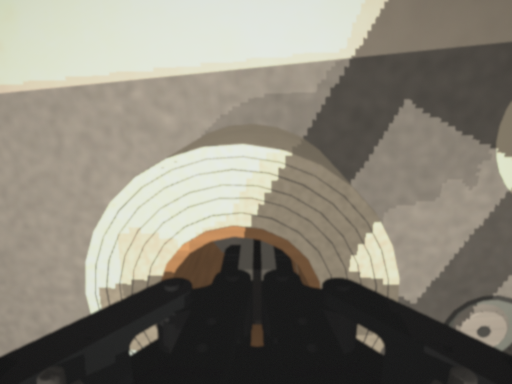

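```bash
python3 -m pendant '[-1,7,0,0,0, -1,8,0,0,0, -1,8,0,0,0, -1,8,0,0,0, -1,8,0,0,0, -1,8,-0.3,0,0, 2,7,-0.3,0,0, 5,6,-0.3,0,0, 6,6,-0.3,0,0, 6,6,-0.3,0,0, 6,6,-0.3,0,0, 6,6,-0.3,0,0]'; python3 -c "
from h import *; roll('w6')"
```

```text
time: 7.22
tool_pos: [499.3, -72.5, 80.4]
tcp_rot: [-177.7, 1.5, -178.0]
ft_force: [-3.9, -4.5, 9.9]
finger_gap: 0.4
roll world [495.4 -77.9] unw [-17.5  85.5] tcp unw [-12.   91.4] tcp [500.2 -71.3  80.4] topz 120.4
```

```bash
python3 -m pendant '[5,4,0.3,0,0, 5,4,0.3,0,0, 5,4,0.3,0,0, 5,4,0,0,0, 5,4,0,0,0, 5,4,0,0,0, 5,4,0,0,0, 5,3,0,0,0, 5,3,0,0,0]'; python3 -c "
from h import *; roll('w7')
from bench import viewer
import cv2
s=viewer.snapshot('top'); cv2.imwrite('pics/t7.png',cv2.resize(s['frame'][60:265,155:420],None,fx=2.8,fy=2.8))"
```

```text
time: 8.02
tool_pos: [542.4, -31.3, 81.9]
tcp_rot: [-177.7, 0.9, -177.9]
ft_force: [-3.3, -2.6, 6.1]
finger_gap: -0.3
roll world [532.4 -37.1] unw [ 24.2 121.5] tcp unw [ 35.8 126.5] tcp [543.3 -30.7  82. ] topz 120.3
```

View pics/w7.png

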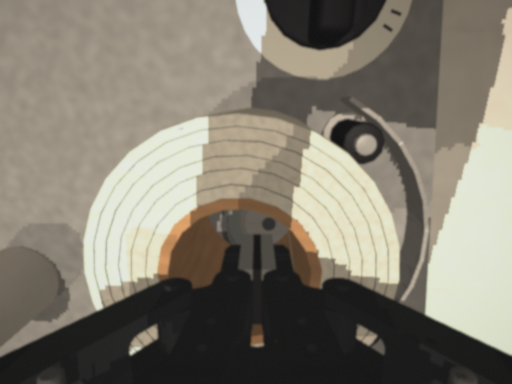

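View pics/t7.png

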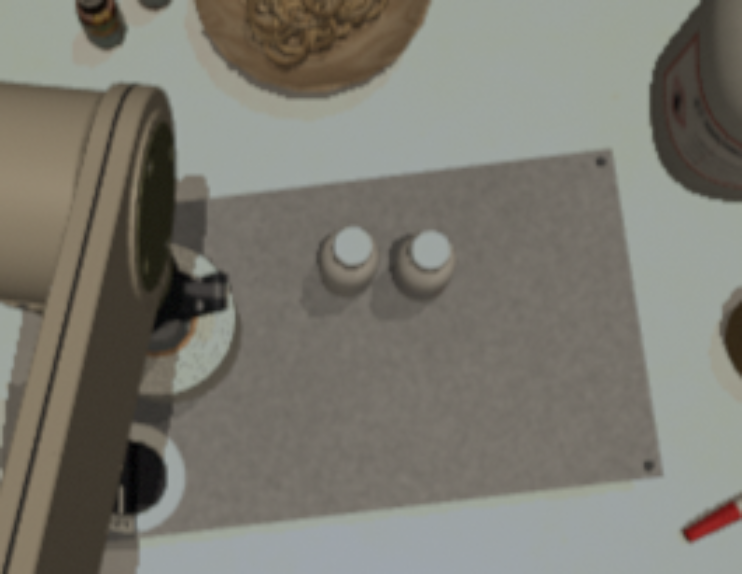

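```bash
python3 -m pendant '[4,0.5,0,0,0, 4,0.5,0,0,0, 3,1,0,0,0, 0,0,0,0,0]'; python3 -c "
from h import *; roll('w8')"
```

```text
time: 8.45
tool_pos: [553.5, -27.4, 81.8]
tcp_rot: [-177.8, 0.8, -177.8]
ft_force: [1.0, -1.4, 5.6]
finger_gap: -0.1
roll world [542.  -31.8] unw [ 34.3 125.6] tcp unw [ 46.3 128.5] tcp [553.5 -27.4  81.8] topz 120.3
```

Next: centre the fingers in x and push towards +y until the force shows contact with both rollers.

```bash
python3 -m pendant '[-5,0,0,0,0, -5,0,0,0,0, -1,3,0,0,0, 0,3,0,0,0, 0,3,0,0,0, 0,0,0,0,0]'; python3 -c "
from h import *; roll('w9')"
```

```text
time: 9.0
tool_pos: [541.7, -19.1, 81.7]
tcp_rot: [-177.7, 0.9, -177.8]
ft_force: [0.5, -2.1, 1.9]
finger_gap: -0.2
roll world [541.5 -26.2] unw [ 34.5 131.2] tcp unw [ 35.6 138.3] tcp [541.7 -19.   81.6] topz 120.3
```

```bash
python3 -m pendant '[0,2,0,0,0, 0,2,0,0,0, 0,2,0,0,0]';python3 -m pendant '[0,2,0,0,0, 0,2,0,0,0]'; python3 -c "
from h import *; roll('w10')"
```

```text
time: 9.3
tool_pos: [542.4, -15.8, 83.0]
tcp_rot: [-177.4, 0.9, -177.9]
ft_force: [-1.7, -12.9, 3.2]
finger_gap: -0.1
time: 9.47
tool_pos: [542.4, -15.3, 83.5]
tcp_rot: [-177.0, 0.9, -177.9]
ft_force: [-0.4, -13.6, 3.0]
finger_gap: 0.3
roll world [541.4 -24.6] unw [ 34.7 132.8] tcp unw [ 36.7 141.9] tcp [542.3 -15.3  83.5] topz 121.6
```

View pics/w10.png

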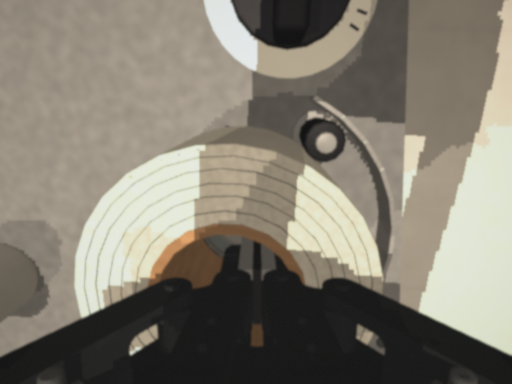

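The force rose to 13 N and motion stopped, so the roll is against the rollers. I'll back the fingers off to the core centre, re-check the roll, then withdraw.

```bash
python3 -m pendant '[0,-4,0,0,0, 0,-4,0,0,0, 0,-2,0,0,0, 0,0,0,0,0]'; python3 -c "
from h import *; roll('w11')"
```

```text
time: 9.85
tool_pos: [540.8, -24.7, 81.8]
tcp_rot: [-177.1, 0.7, -177.9]
ft_force: [-0.5, -0.3, -0.0]
finger_gap: 0.0
roll world [541.4 -26.2] unw [ 34.5 131.1] tcp unw [ 34.  132.9] tcp [540.7 -24.6  81.7] topz 120.3
```

```bash
python3 -m pendant '[0,-1,10,0,0, 0,0,20,0,0, 0,0,30,0,0, 0,0,35,0,0, 0,0,30,0,0, -20,3,0,-0.01,50, -35,5,0,-0.01,50, -20,3,0,-0.01,50, 0,0,0,0,50]'; python3 -c "
from h import *; r=roll('w12')
from bench import viewer
import cv2
s=viewer.snapshot('top'); cv2.imwrite('pics/t12.png',s['frame'][:,:])"
```

```text
time: 10.65
tool_pos: [460.8, -11.5, 216.4]
tcp_rot: [-177.3, 0.7, -179.6]
ft_force: [-0.3, 1.1, 0.2]
finger_gap: 47.7
roll world [497.7 -15.2] unw [ -7.6 147.4] tcp unw [-42.4 155.3] tcp [462.2 -11.7 216.9] topz 120.2
```

View pics/w12.png

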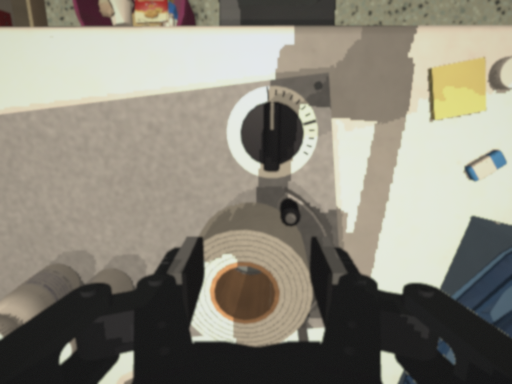

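View pics/t12.png

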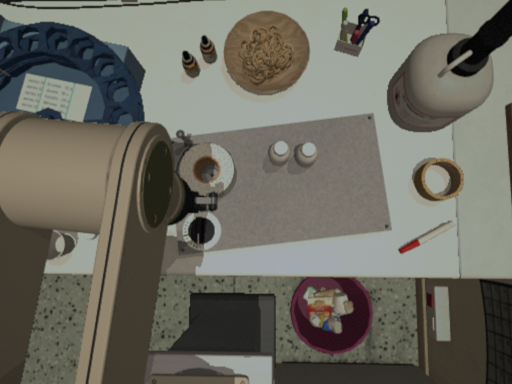

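The wrist view shows the roll core at about (245,291), the knob at (272,133), and the pointer near the thin long mark. The top view has the bottles unmoved. I'll measure the core and the bar.

```bash
cat >> h.py <<'E'
def knob(tag=None,save=None):
    from bench import viewer,sensors
    import cv2
    s=viewer.snapshot("wrist");V=np.array(s["view"]);vv,uu=np.mgrid[0:384,0:512];z=s["z_map"];f=s["frame"]
    q=np.stack([(uu-s["cx"])/s["fx"]*z,(vv-s["cy"])/s["fy"]*z,z],-1); w=((q-V[:3,3])@V[:3,:3])
    near=(z>0)&(np.hypot(w[...,0]-421.5,w[...,1]+7)<36)
    mk=near&(abs(w[...,2]-87)<5)
    if mk.sum()>20:
        k=w[mk][:,:2]; print("bar",mk.sum(),cv2.minAreaRect(k.astype(np.float32)))
        k0=k-k.mean(0);ev=np.linalg.eigh(k0.T@k0)[1][:,1]; print("axis deg",np.degrees(np.arctan2(ev[1],ev[0])))
    mk2=near&(abs(w[...,2]-53)<4); print("skirt",cv2.minEnclosingCircle(w[mk2|mk][:,:2].astype(np.float32)))
    hsv=cv2.cvtColor(f,cv2.COLOR_BGR2HSV)
    o=((hsv[...,0]>3)&(hsv[...,0]<22)&(hsv[...,1]>110)&(np.hypot(w[...,0]-541,w[...,1]+27)<40)&(w[...,2]>90)).astype(np.uint8)
    cs=cv2.findContours(o,cv2.RETR_EXTERNAL,cv2.CHAIN_APPROX_NONE)[0]
    if cs:
        c=max(cs,key=cv2.contourArea); e=cv2.fitEllipse(c); print("core",e[0],e[1],cast(s,*e[0],120).round(1))
    print("tcp",sensors.sense()["tool_pos"].round(1),sensors.sense()["tcp_rot"].round(1))
    if tag: cv2.imwrite(f"pics/{tag}.png",f)
    return s,w
E
python3 -c "
from h import *
s,w=knob()
print('hole-centre pixel check', cast(s,245,291,120))"
```

```text
bar 1182 ((419.7386474609375, -6.279630184173584), (55.142173767089844, 13.527286529541016), 0.7401012182235718)
axis deg -179.47912614215468
skirt ((420.11114501953125, -6.666298866271973), 28.795936584472656)
core (244.95957946777344, 289.3477783203125) (58.93479919433594, 66.87918090820312) [541.1 -26.  120. ]
tcp [463.4 -12.1 216.1] [-177.3    0.7 -179.6]
hole-centre pixel check [542.64457334 -25.95956881 120.        ]
```

```bash
python3 -m pendant '[-20,3,0,0.01,40, -18,2.5,-10,0,40, -5,1,-35,0,40, 0,0,-35,0,40, 0,0,-35,0,40, 0,0,-10,0,40, 0,0,0,0,40]'; python3 -c "
from h import *
s,w=knob('w13')
"
```

```text
time: 11.38
tool_pos: [424.2, -5.9, 89.1]
tcp_rot: [-177.3, 1.0, -178.9]
ft_force: [0.1, 0.4, 0.7]
finger_gap: 39.8
bar 3219 ((419.7700500488281, -6.5843658447265625), (49.663917541503906, 41.67887878417969), 37.22605514526367)
axis deg -179.46771245246697
skirt ((419.8737487792969, -7.018625736236572), 29.159135818481445)
tcp [424.1  -5.9  89.6] [-177.3    1.  -178.9]
```

View pics/w13.png

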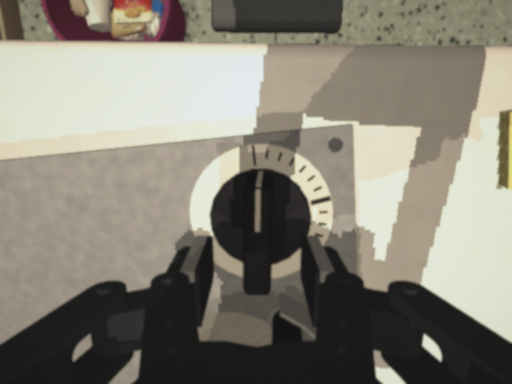

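```bash
python3 -m pendant '[-4,0,-10,-0.01,40, 0,0,-10,0,40, 0,0,-8,0,40, 0,0,-3,0,40, 0,0,0,0,10, 0,0,0,0,10, 0,0,0,0,10, 0,0,0,0,10]' 40; python3 -c "
from h import *
s,w=knob('w14')
"
```

```text
time: 12.1
tool_pos: [423.9, -6.4, 59.9]
tcp_rot: [-177.3, 1.3, -179.6]
ft_force: [1.9, -1.5, -6.1]
finger_gap: 13.8
bar 5253 ((419.2768859863281, -7.588275909423828), (36.89860916137695, 53.72846984863281), 64.39572143554688)
axis deg -179.4486315533339
skirt ((419.9081726074219, -6.615622520446777), 28.880863189697266)
tcp [423.9  -6.4  60. ] [-177.3    1.3 -179.6]
```

View pics/w14.png

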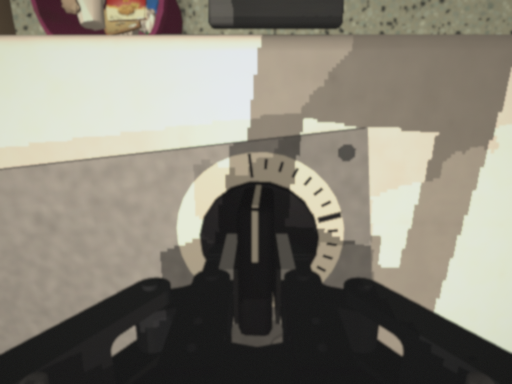

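```bash
python3 -m pendant '[0,0,0,0,26, 0,0,0,0,26, -3,0,-1,0,26, -2,0,0,0,26, 0,0,0,0,26, 0,0,0,0,10, 0,0,0,0,10, 0,0,0,0,10]' 40
```

```text
time: 12.82
tool_pos: [420.0, -6.4, 60.9]
tcp_rot: [-177.3, 1.6, -179.6]
ft_force: [1.2, -1.4, -2.3]
finger_gap: 13.6
```

```bash
python3 -m pendant '[0,0,0,-0.06,10, 0,0,0,-0.08,10, 0,0,0,-0.1,10, 0,0,0,-0.1,10, 0,0,0,-0.1,10, 0,0,0,-0.1,10]'; python3 -c "
from h import *
s,w=knob('w15')
from bench import viewer
import cv2
s=viewer.snapshot('top'); cv2.imwrite('pics/t15.png',s['frame'])"
```

```text
time: 13.32
tool_pos: [419.9, -5.7, 60.9]
tcp_rot: [-177.3, 1.5, 148.3]
ft_force: [-0.7, 0.9, 0.8]
finger_gap: 13.5
bar 5124 ((417.6751403808594, -7.767818450927734), (37.5421028137207, 54.465206146240234), 34.6607780456543)
axis deg 148.51763484160938
skirt ((419.943603515625, -6.300648212432861), 28.91879653930664)
tcp [420.   -5.7  60.9] [-177.4    1.5  147.9]
```

View pics/w15.png

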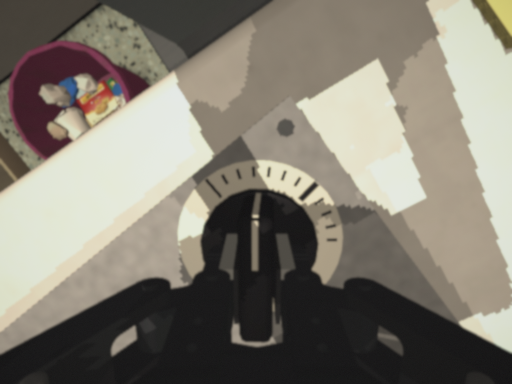

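View pics/t15.png

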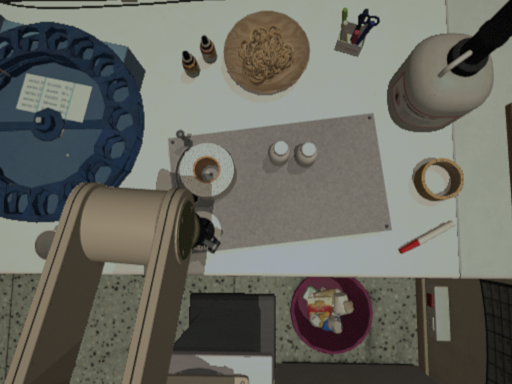

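```bash
python3 -m pendant '[0,0,0,-0.1,10, 0,0,0,-0.1,10, 0,0,0,-0.1,10, 0,0,0,-0.1,10, 0,0,0,-0.1,10, 0,0,0,-0.1,10, 0,0,0,0,10]'; python3 -c "
from h import *
s,w=knob('w16')
import pickle;pickle.dump(s,open('/tmp/w16.pkl','wb'))
import cv2
cv2.imwrite('pics/w16z.png',cv2.resize(s['frame'][140:300,160:360],None,fx=3.5,fy=3.5,interpolation=cv2.INTER_CUBIC))
"
```

```text
time: 14.0
tool_pos: [420.4, -5.1, 60.9]
tcp_rot: [-177.4, 1.5, 114.3]
ft_force: [-3.7, 0.2, 2.3]
finger_gap: 13.3
bar 5145 ((417.57147216796875, -5.9495086669921875), (37.57313537597656, 54.362464904785156), 0.7415078282356262)
axis deg 114.2524044223229
skirt ((420.09478759765625, -5.80343770980835), 28.92768669128418)
tcp [420.3  -5.1  60.8] [-177.4    1.5  114.6]
```

View pics/w16z.png

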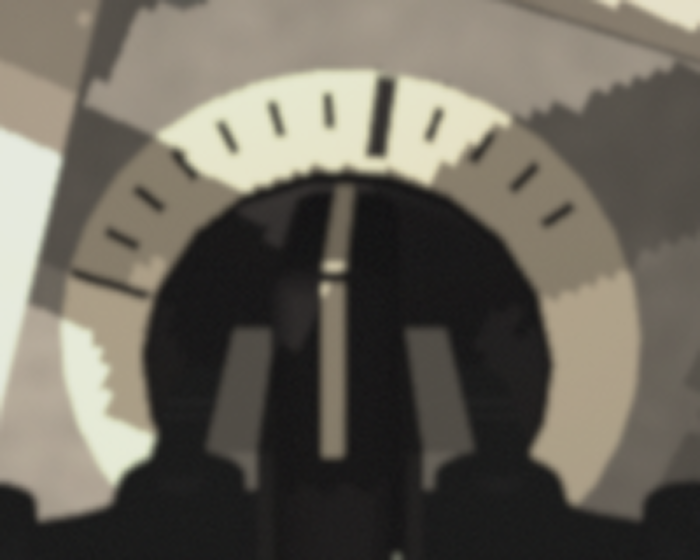

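Run:
```python
from h import *
from scipy.optimize import least_squares
s=load("w16"); P=lambda x,y,z:cast(s,160+x/3.5,140+y/3.5,z)[:2]
m=np.array([P(x,y,45) for x,y in [(110,284),(122,238),(149,199),(186,163),(229,137),(277,119),(329,111),(380,117),(434,124),(483,145),(524,177),(557,215)]])
ks=np.arange(12)*.2
r=least_squares(lambda p:np.r_[(np.hypot(*(m-p[:2]).T)-p[2])],[420,-6,36]).x
print("centre,r",r)
a=np.unwrap(np.arctan2(*(m-r[:2]).T[::-1])); print("mark angles rel",np.round(a[0]-a,3)); c0=np.mean((a+ks)[:]); print("broad dir",np.degrees(c0-1.4), "unw yaw est",np.degrees(c0)-180)
p=P(333,450,87)-P(335,290,87); print("pointer top",np.degrees(np.arctan2(*(-p)[::-1])))
q=P(343,187,53)-r[:2]; print("pointer foot dir",np.degrees(np.arctan2(*q[::-1])))
```

```text
centre,r [420.8409416   -6.72393359  36.46069222]
mark angles rel [0.    0.202 0.398 0.607 0.805 1.003 1.203 1.397 1.603 1.805 2.005 2.205]
broad dir -252.99260148994657 unw yaw est -352.7785101716313
pointer top 113.51355334014258
pointer foot dir 115.12031298165051
```

```bash
python3 -m pendant '[0,0,0,-0.07,10, 0,0,0,-0.06,10, 0,0,0,0,10, 0,0,0,0,10]'; python3 -c "
from h import *
s,w=knob('w17')
import pickle;pickle.dump(s,open('/tmp/w17.pkl','wb'))
import cv2
cv2.imwrite('pics/w17z.png',cv2.resize(s['frame'][140:300,160:360],None,fx=3.5,fy=3.5,interpolation=cv2.INTER_CUBIC))
"
```

```text
time: 14.38
tool_pos: [420.5, -5.0, 60.9]
tcp_rot: [-177.5, 1.4, 108.3]
ft_force: [-1.9, 0.6, 0.9]
finger_gap: 13.6
bar 5127 ((417.5238037109375, -5.613744735717773), (54.2843132019043, 37.36481857299805), 85.010009765625)
axis deg 108.28145900212213
skirt ((420.14923095703125, -5.9972310066223145), 28.859376907348633)
tcp [420.4  -5.   60.9] [-177.5    1.4  108.3]
```

View pics/w17z.png

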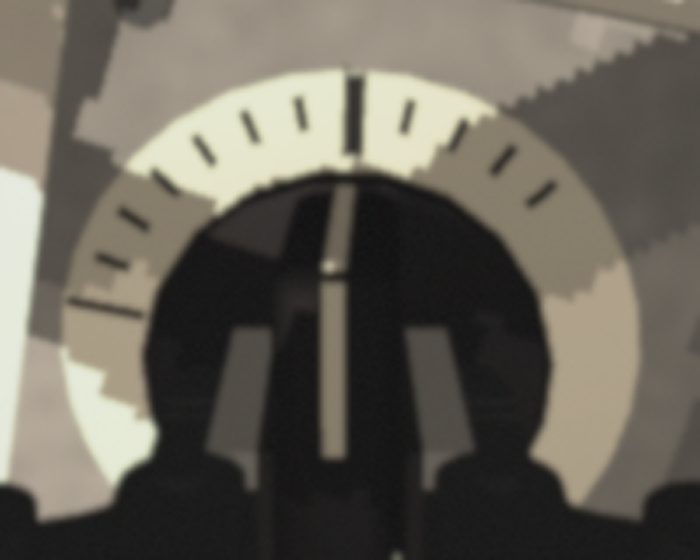

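```bash
python3 -m pendant '[0,0,0,-0.03,10, 0,0,0,0,10, 0,0,0,0,10]'; python3 -c "
from h import *
s,w=knob('w18')
import pickle;pickle.dump(s,open('/tmp/w18.pkl','wb'))
import cv2
cv2.imwrite('pics/w18z.png',cv2.resize(s['frame'][140:300,160:360],None,fx=3.5,fy=3.5,interpolation=cv2.INTER_CUBIC))
"
```

```text
time: 14.68
tool_pos: [420.5, -4.9, 60.9]
tcp_rot: [-177.5, 1.5, 106.8]
ft_force: [-1.3, -0.2, 0.9]
finger_gap: 13.7
bar 5161 ((417.6044006347656, -5.634517669677734), (54.343387603759766, 37.5193977355957), 83.29869079589844)
axis deg 106.7373642886008
skirt ((420.0762634277344, -5.877741813659668), 28.79443359375)
tcp [420.5  -4.9  60.9] [-177.5    1.5  106.8]
```

View pics/w18z.png

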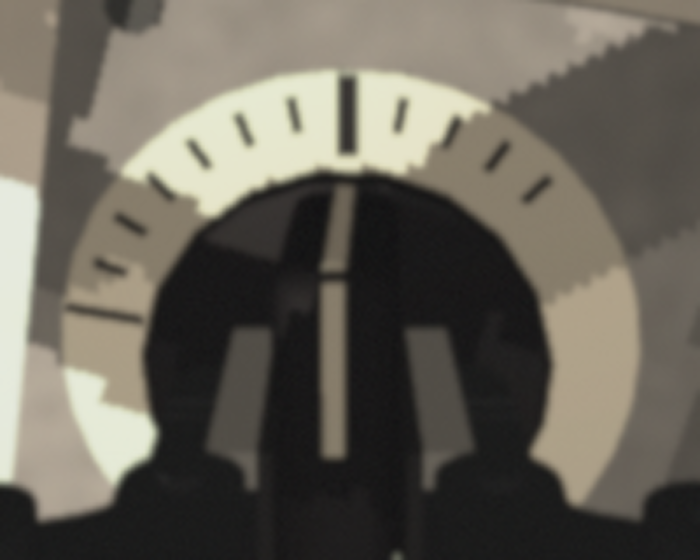

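The pointer foot at (345,185) lines up with the broad mark at (347,115). Now I'll release, rise, and check.

```bash
python3 -m pendant '[0,0,0,0,30, 0,0,0,0,30, 0,0,0,0,30, 0,0,10,0,30, 0,0,20,0,30, 0,0,35,0,30, 0,0,35,0,30, 0,0,35,0,30, -10,-20,30,0,30, -10,-35,20,0,30, 0,-35,0,0,30, 0,0,0,0,30]'
```

```text
time: 15.73
tool_pos: [394.6, -97.2, 260.3]
tcp_rot: [-177.4, 1.7, 107.3]
ft_force: [0.7, 0.6, -0.9]
finger_gap: 29.9
```

```bash
python3 -m pendant '[0,-38,0,0,30, 0,-38,0,0,30, 0,-38,0,0,30, 0,-38,0,0,30, 0,-20,0,0,30, 0,0,0,0,30]'; python3 -c "
from h import *
from bench import viewer
import cv2,pickle
for n in ['top','wrist']:
    s=viewer.snapshot(n); pickle.dump(s,open('/tmp/%s20.pkl'%n,'wb')); f=s['frame']
    cv2.imwrite('pics/%s20.png'%n, f if n=='wrist' else cv2.resize(f[105:265,155:400],None,fx=3.2,fy=3.2,interpolation=cv2.INTER_CUBIC))
"
```

```text
time: 16.23
tool_pos: [394.5, -274.8, 267.1]
tcp_rot: [-177.8, 2.0, 107.5]
ft_force: [1.0, -0.0, -0.4]
finger_gap: 30.0
```

View pics/top20.png

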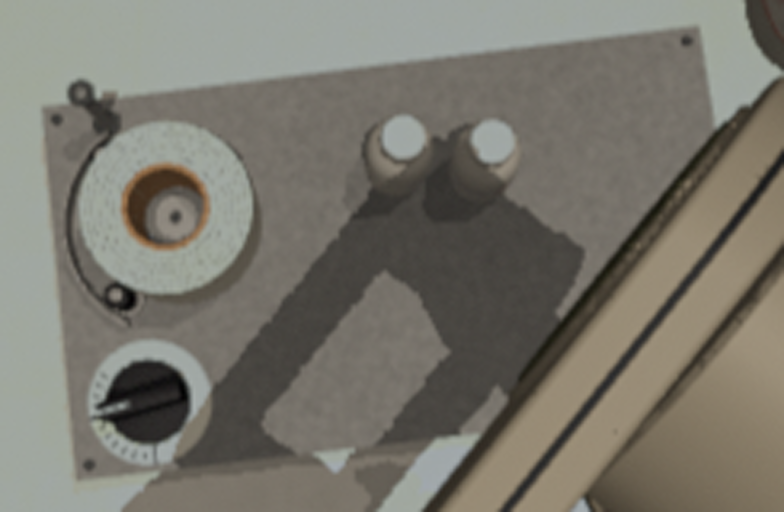

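View pics/wrist20.png

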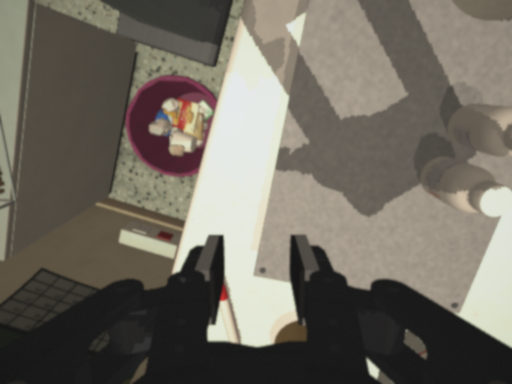

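Run:
```python
from h import *; import cv2
s=load("top20");V=np.array(s["view"]);vv,uu=np.mgrid[0:384,0:512];z=s["z_map"]
q=np.stack([(uu-s["cx"])/s["fx"]*z,(vv-s["cy"])/s["fy"]*z,z],-1); w=(q-V[:3,3])@V[:3,:3]
roi=(uu<240)&(uu>160)&(vv>105)&(vv<265)&(z>0)
k=w[roi&(abs(w[...,2]-120)<4)&(vv<205)][:,:2]; print("roll",cv2.minEnclosingCircle(k.astype(np.float32)), "topz",np.median(w[roi&(abs(w[...,2]-120)<4)&(vv<205)][:,2]))
print("spindle tip",pt(s,155+175/3.2,105+216/3.2), cast(s,155+175/3.2,105+216/3.2,78))
k=w[roi&(abs(w[...,2]-87)<4)&(vv>210)][:,:2]; print("bar",cv2.minAreaRect(k.astype(np.float32)));k0=k-k.mean(0);e=np.linalg.eigh(k0.T@k0)[1][:,1];print(np.degrees(np.arctan2(e[1],e[0])))
for n,u0,u1 in [("A",292,322),("B",262,292)]:
    mk=(w[...,2]>138)&(w[...,2]<150)&(uu>u0)&(uu<u1)&(vv<170)&(vv>110); print(n,w[mk].mean(0))
```

```text
roll ((543.75634765625, -25.810216903686523), 55.023773193359375) topz 119.63812016818612
spindle tip [542.73720297 -26.62580614  79.01244941] [542.90172385 -26.47394767  78.        ]
bar ((422.9519348144531, -6.412389755249023), (13.802927017211914, 55.51826095581055), 16.732114791870117)
106.16305467832646
A [ 579.94190096 -228.67421897  142.17557733]
B [ 582.80613281 -174.44155783  142.38641511]
```

```bash
python3 -c "
from bench import job,sensors
print(sensors.sense()['time']); print(job.hand_in())"
```

```text
16.3333
the job is handed in; nothing more can be done
None
```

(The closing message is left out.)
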